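# Lock the tea-cake press with its linch pin

## Task

Lock the clamp bar of the tea-cake press: first push the yellow-headed linch pin fully home through the lugs, and only then flip its red sprung ring over so that it lies snapped down around the pin's end. Leave the tea things standing around and on the press where they are, and let go of everything at the end.

Things in the scene. Friction and masses are not known exactly. Their poses are not given: they have to be found in the camera images.
- press: Tea-cake press, fixed; place and yaw vary. Origin on the table under the latch's middle; x = direction the pin is pushed, y = along the clamp bar away from the latch, z up. Base 200 (x +-100) by 360 (y -50 to 310) by 22 mm high; pressing board 176 mm across at y = 150, top 66 mm high; brass bar 24 mm wide along y, top 83 mm high. Pin axis level along x at y = 0, 100 mm above the table.
- pin (a joint): Linch pin, slides along the press's x and cannot come out: 0 m = fully drawn back, 0.062 m = fully home (stop), head against the near lug. Starts at 0 to 0.020, stays where left, about 5 N of friction. Steel shank 12 mm across; yellow round head 24 to 26 mm across, 24 mm long, on the press's -x side. The ring is hinged on the head and rides with the pin.
- pin_head (a point): Centre of the flat back face of the pin's yellow head (24 mm across), where to push; 100 mm above the table. The ring's hinge axis, parallel to the press's y, lies 10 mm from it in the press's +x direction, at the same height.
- pin_tip (a point): Centre of the pin's free end, 91 mm in the press's +x direction from pin_head. With the pin home it sticks out 23 mm beyond the far lug.
- latch_hole (a point): Mouth of the hole in the near lug, fixed on the press at x = -22, y = 0, 100 mm up. The latch (two steel lugs, the bar's brass eye between) is 44 mm long in press x (-22 to 22), 36 mm wide in y, top 125 mm high. With the pin home, pin_head is 24 mm from this point towards press -x.
- ring (a joint): Red ring of 8 mm round wire, 96 mm outside, 80 mm inside, hinged on the pin's head, rad: 0 = open (start), leaning back from the lugs 25 degrees above level; 1.13 = upright; 2.705 = shut (stop), level round the lugs. An over-centre spring snaps it to the nearer end, about 1 N at its far side. It strikes the lugs if the pin is not home. A finger fits down through it behind the head.
- ring_far (a point): Middle of the wire at the side of the ring farthest from the hinge, 88 mm from the hinge axis; the wire there runs parallel to the press's y. Open: 80 mm behind the hinge axis (press -x) and 37 mm above it. Shut: 88 mm in front of it at the same height, 7 mm beyond pin_tip. It can be pinched from above and led over.
- tin: Small green tea tin, 44 mm in diameter, 55 mm high, standing on the press's pressing board; origin under its centre. Bystander.
- teapot: Clay teapot, 110 mm across, 95 mm high, with spout and handle; origin under its centre. Bystander.
- cup_a: White tea cup, 68 mm across, 45 mm high; origin under its centre. Bystander.
- cup_b: Blue tea cup, 68 mm across, 45 mm high; origin under its centre. Bystander.
- pitcher: Glass pitcher with a handle, 80 mm across, 90 mm high; origin under its centre. Bystander.
- brush: Wooden tea brush lying on the table, 170 mm long; origin under its middle. Bystander.

How it is judged (in metres and radians):
On the way, in this order (a step that is already met when the one before it is completed fails the run):
1. the pin is pushed home (within 4 mm) while the ring is still open (not past upright) (value of joint pin above 0.058 m and value of joint ring below 1.13 rad), for 0.2 s.
2. the ring is flipped over and down round the pin's end, with the pin still home (value of joint ring above 2.5 rad and value of joint pin above 0.058 m), for 0.2 s.
At the end, for the whole second after the job is handed in: The pin is home (joint pin over 0.058 m, within 4 mm of its stop), the ring lies shut round the pin's end (joint ring over 2.5 rad, within 12 degrees of its stop) and at rest (all of step 2 and velocity of joint ring below 0.2 rad/s); the robot touches nothing.
It fails at once if a bystander (tin, teapot, cup, pitcher or brush) is shifted by more than 30 mm (distance of any of tin, teapot, cup_a, cup_b, pitcher, brush from where it was at the start of the episode above 0.03 m).
It also fails if it takes over 51 s, if anything falls off the work surface, if the arm or the gripper's body presses on something with over 40 N, if the wrist force passes 120 N, or if a joint passes its speed limit or range.

## Robot

A 6-joint arm with a two-finger parallel gripper is mounted at the origin on the work surface. World frame = base frame: x ahead of the robot, y to its left, z up, the work surface at z = 0. Lengths are in mm, angles in rad, forces in N, time in s.
With the tool pointing down it reaches from about 300 to 775 mm from the base axis. Payload 14.6 kg.
Tool frame: the origin (TCP) lies midway between the tips of the shut fingers; the grasp point (between the pads) lies 19 mm behind it (manip.grip_depth is the distance from the TCP to the grasp point, in mm); x points along the fingers, y is the direction in which the jaws open and shut, and the axes are right-handed (so a half turn about x gives the same grasp; the last joint's range is limited). The gripper opens to 94 mm and grips with 3 to 60 N. Pads are 16 mm wide; open, the fingers measure 119 mm over their backs; the gripper's body (75 mm by 177 mm) begins 78 mm behind the grasp point.
Start: joints at [-1.321, 0.3, 1.521, -0, 1.321, -0.067], TCP at [171.333, -522.622, 205.446] pointing down, gripper open.
Joint ranges: [-3.03, 3.03], [-0.79, 2.21], [0.23, 2.52], [-1.04, 4.18], [0, 3.07], [-2.55, 2.55]. Speed limits (rad/s): [2.22, 2.22, 2.57, 3.14, 3.14, 3.14].

## Interface

Orientations are given as [roll, pitch, yaw] about the fixed x, y, z axes, in that order (R = Rz(yaw) Ry(pitch) Rx(roll)).
In Python, from cell import readout, cams, ticket, manip gives the robot as it stands. The module is installed in compiled form; this text tells all that it offers.
- The arm moves only by the tool apply_moves, never from a script. Its argument "plan" is one flat list of numbers, 7 for each row, row after row: the turn, a rotation vector about the tool's x, y, z in rad, then the shift along the tool's x, y, z in m, then the opening in per cent of the stroke, from 0 (shut) to 100 (fully open). In form: [wx, wy, wz, x, y, z, fingers, wx, wy, wz, x, y, z, fingers, ...]. A call has 1 to 5 rows; each row shifts and turns the commanded pose from where the row before left it, along the tool's axes as they then stand; what a row does not reach is not made up. A row lasts 1/8 s, in which the tool goes at most 62.5 mm and 10.7 degrees, less where a joint would pass 70% of its speed; a pose out of reach is approached as far as the arm can. A call with a gripper value outside its range is refused whole. The fingers move at their own pace and stop on an object; "force" is the grip in N (left out, the last holds). Time passes only in rows, so rows that do not move let the fingers close. It gives the time, the measured TCP pose, the force and the opening at its end, in the units of the state.
- readout.read_state(): the state, without advancing time (a new reading comes with each control period).
- cams.camera(name): name is "scene" or "top" or "wrist"; returns a dict with "image" (384x512x3 uint8, red, green, blue), "fovy" (degrees; the focal length in pixels is half the picture's height over the tangent of half this angle, whatever the lens; pixels are square), "cx", "cy" (the principal point, pixels), "D" ([k1, k2, p1, p2, k3] as OpenCV has them; the pictures are not rectified), "position" and "orientation" of the camera in the world; the wrist camera has in their place "T_tool_cam" (4x4, takes a point from camera to tool coordinates, whose origin is the TCP and whose axes are the tool frame's). Camera axes: x right, y down, z forward; pixel columns grow to the right and rows downward; lengths in mm; the calibration is good to about 2 mm. A picture is of the moment at which its call begins: read the wrist's pose just before it. There is no depth.
- ticket.sign_off(): hands the job in, once; it reports no verdict.
The state is a dict: "clock": time; "joints": joint angles; "qd": joint speeds; "effort": joint torques, N m; "eef_pos": TCP position; "eef_rot": TCP orientation; "wrist_force": force on the tool from outside, world axes, zero at the start; "moment": the same for the moment, N m; "finger_gap": finger opening in mm.
Only numpy, scipy, OpenCV 4.12 (cv2) and the standard library are available. Lean on these libraries where they do the work, as an engineer would, in place of code of your own. Each camera call takes 0.05 s, during which the arm holds its last target.

## Working session

There is one attempt and no reset: what is moved stays moved. The work goes in short steps, Python scripts to look and compute and a tool call to move; the robot and the scene stay as the last step left them, time stands still between calls to the robot, and variables do not carry over. Pictures are saved under pics/ and viewed, and the job is handed in when it is done.

Besides the shell and the picture viewer there is one more tool, called after "Call:" as name(argument=value, ...) on one line, values as JSON. apply_moves: Moves the arm, as the interface text tells. Its arguments: {"type":"object","properties":{"plan":{"type":"array","items":{"type":"number"}},"force":{"type":"number"}},"required":["plan"]}

```bash
mkdir -p pics
cat > h.py <<'E'
import numpy as np, cv2
from scipy.spatial.transform import Rotation as R
from cell import readout, cams
def K(c):
    h,w=c["image"].shape[:2]; f=h/2/np.tan(np.radians(c["fovy"])/2)
    return np.array([[f,0,c["cx"]],[0,f,c["cy"]],[0,0,1]])
def pose(c,st=None):
    if "T_tool_cam" in c:
        T=np.eye(4);T[:3,:3]=R.from_euler('xyz',st["eef_rot"]).as_matrix();T[:3,3]=st["eef_pos"]
        T=T@np.array(c["T_tool_cam"]); return T[:3,:3],T[:3,3]
    o=np.array(c["orientation"])
    return (R.from_euler('xyz',o).as_matrix() if o.size==3 else o.reshape(3,3)),np.array(c["position"])
def ray(c,uv,st=None):
    Rm,p=pose(c,st); n=cv2.undistortPoints(np.array([[uv]],float),K(c),np.array(c["D"]))[0,0]
    return p,Rm@np.array([n[0],n[1],1])
def atz(c,uv,z,st=None):
    p,d=ray(c,uv,st); return p+d*(z-p[2])/d[2]
def proj(c,P,st=None):
    Rm,p=pose(c,st); q=(np.array(P,float).reshape(-1,3)-p)@Rm
    return cv2.projectPoints(q,np.zeros(3),np.zeros(3),K(c),np.array(c["D"]))[0].reshape(-1,2)
def save(c,n,crop=None,s=1):
    im=c["image"][:,:,::-1]
    if crop: x0,y0,x1,y1=crop; im=im[y0:y1,x0:x1]
    cv2.imwrite(n,cv2.resize(im,None,fx=s,fy=s,interpolation=cv2.INTER_CUBIC))
E
python3 - <<'E'
from h import *
import pickle
print(readout.read_state())
for n in ["scene","top","wrist"]:
    c=cams.camera(n); print(n,{k:v for k,v in c.items() if k!="image"}); save(c,f"pics/{n}0.png",s=1.5)
    pickle.dump(c,open(n+"0.pkl","wb"))
E
```

```text
{'clock': 0.0, 'joints': array([-1.32059071e+00,  3.00478684e-01,  1.52158536e+00, -4.79589281e-06,
        1.32072811e+00, -6.66015357e-02]), 'qd': array([-0.00058085,  0.00035517,  0.00069683, -0.00101936, -0.00054936,
        0.00146091]), 'effort': array([-4.21902223e-03, -5.31807446e+01, -3.52741277e+01,  7.06428546e-02,
        2.44482147e-02, -1.15730440e-04]), 'eef_pos': array([ 171.27133162, -522.3659255 ,  204.88037116]), 'eef_rot': array([-1.63352518,  1.56959682,  1.82487582]), 'wrist_force': array([0.73155254, 0.43023851, 0.34110048]), 'moment': array([-0.0222278 ,  0.04658456, -0.02919739]), 'finger_gap': 94.3912330235916}
scene {'fovy': 56.87840777726785, 'cx': 261.30695931380853, 'cy': 190.05631055510264, 'D': array([-0.03720015,  0.        ,  0.        ,  0.        ,  0.        ]), 'position': array([1076.75283864,  137.88790563, 1065.99429559]), 'orientation': array([-2.60436086, -0.01074026,  1.77189595])}
top {'fovy': 50.336412164204546, 'cx': 252.5113235409367, 'cy': 191.75767841831762, 'D': array([-0.12718289,  0.        ,  0.        ,  0.        ,  0.        ]), 'position': array([ 417.23434704,   30.15539376, 1633.51444402]), 'orientation': array([-3.08268544e+00, -7.89858281e-04, -1.57293907e+00])}
wrist {'fovy': 65.68376694221239, 'cx': 254.48926361910742, 'cy': 198.50685601107227, 'D': array([-0.04530775,  0.        ,  0.        ,  0.        ,  0.        ]), 'T_tool_cam': array([[-5.32741165e-04, -2.48429768e-01,  9.68649765e-01,
        -1.79205202e+02],
       [ 9.99999488e-01, -9.65843615e-04,  3.02272915e-04,
        -1.25655316e+00],
       [ 8.60470600e-04,  9.68649430e-01,  2.48430155e-01,
        -7.05780010e+01],
       [ 0.00000000e+00,  0.00000000e+00,  0.00000000e+00,
         1.00000000e+00]])}
```

View pics/scene0.png

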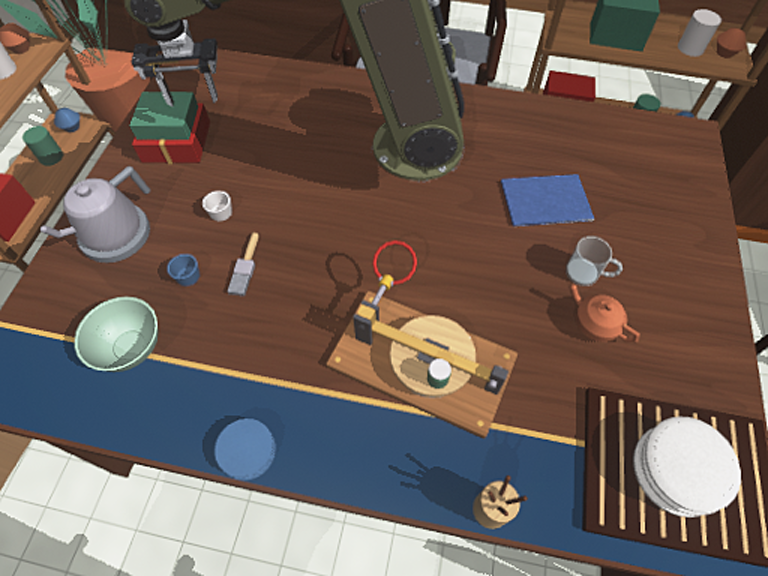

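View pics/top0.png

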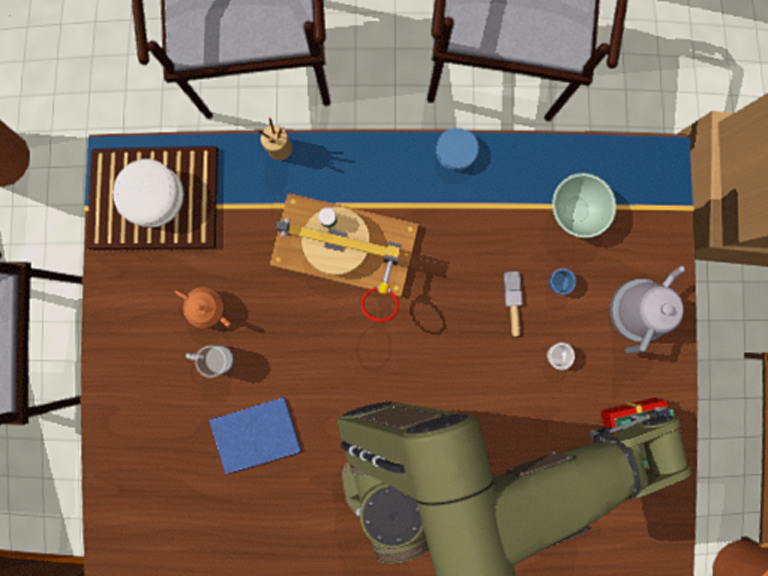

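View pics/wrist0.png

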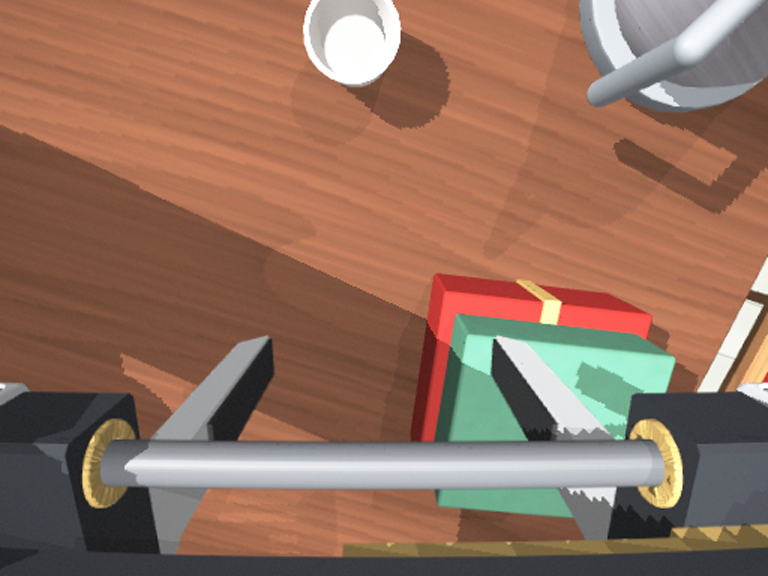

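The scene view shows the press in mid-table, the latch near (368,318), the yellow head near (388,281) and the open ring on the robot's side of it. In the top view the head is near (383,288) and the latch near (391,255). I'll enlarge both.

Run:
```python
import pickle
from h import *
t=pickle.load(open("top0.pkl","rb"));s=pickle.load(open("scene0.pkl","rb"))
save(t,"pics/topc.png",(170,120,290,220),6)
save(s,"pics/scenec.png",(215,150,350,295),4)
```

```text
(no output)
```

View pics/topc.png

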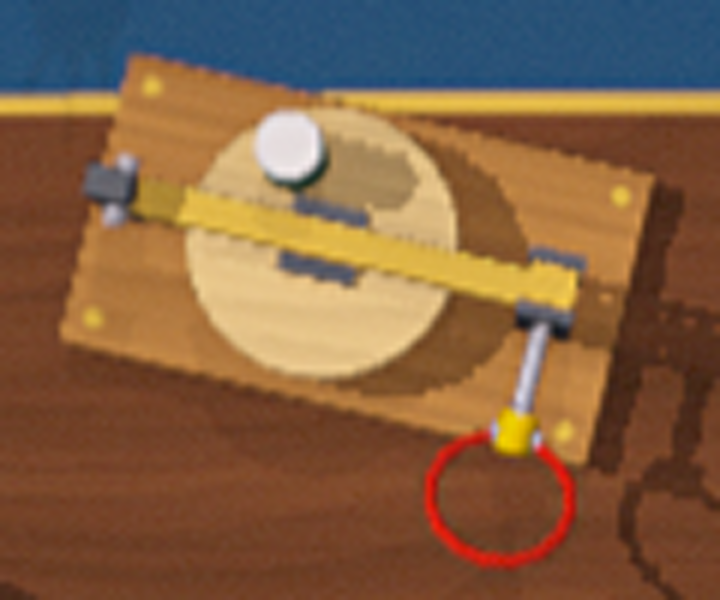

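View pics/scenec.png

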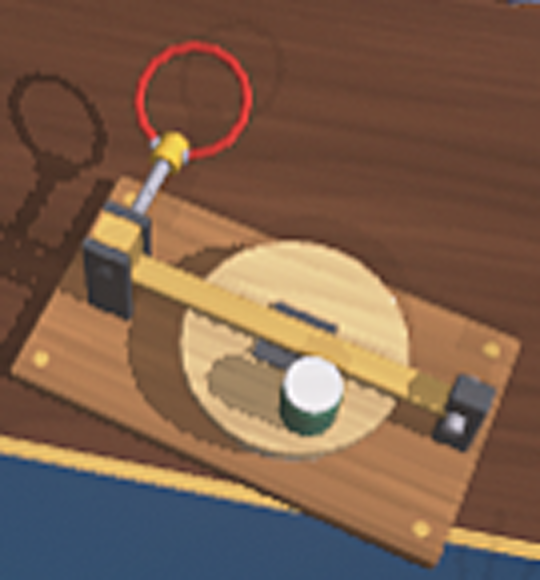

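```bash
cat > fit.py <<'E'
import pickle
from h import *
from scipy.optimize import least_squares
t=pickle.load(open("top0.pkl","rb"));s=pickle.load(open("scene0.pkl","rb"))
f=lambda uv,o,k:(np.array(uv,float)+.5)/k-.5+np.array(o)
tc=f([[133,57],[654,178],[588,466],[62,340]],(170,120),6)
L=np.array([[100,310,22],[100,-50,22],[-100,-50,22],[-100,310,22]],float)
sc=f([[121,178],[520,342],[14,368]],(215,150),4)
Ls=np.array([[-100,-50,22],[-100,310,22],[100,-50,22]],float)
def W(p,X): 
    c,s_=np.cos(p[2]),np.sin(p[2]); X=np.atleast_2d(X); return np.c_[p[0]+c*X[:,0]-s_*X[:,1],p[1]+s_*X[:,0]+c*X[:,1],X[:,2]]
if __name__=="__main__":
    for nm,w in (("top",(1,0)),("scene",(0,1)),("both",(1,1))):
        r=least_squares(lambda p:np.r_[w[0]*(proj(t,W(p,L))-tc).ravel(),w[1]*(proj(s,W(p,Ls))-sc).ravel()],[500,-30,-.2])
        print(nm,r.x,np.round(r.fun,1))
    p=r.x
    # head back top/bottom: head center approx
    for q in range(0,21,5):
        hb=-108+q  # pin_head x: home = -46 ; q=0 -> -108
        P=W(p,[[hb,0,100],[hb+10-80,0,137],[hb+91,0,100],[-22,0,125],[22,0,125]])
        print(q,np.round(P[:2],1).tolist(),np.round((proj(t,P)-(170,120)+.5)*6).tolist(),np.round((proj(s,P)-(215,150)+.5)*4).tolist())
    for n,uv,z in (("tin",(291,147),121),):
        print(n,atz(t,f(uv,(170,120),6),z))
    for n,uv in (("teapot",(203,307)),("pitcher",(214,361)),("cupw",(561,355)),("cupb",(562,281)),("brush",(514,303))):
        print(n,atz(t,np.array(uv)/1.5,45))
E
python3 fit.py
```

```text
top [ 5.97599248e+02 -5.74806736e+00 -2.35023328e-01] [-0.2 -0.6  0.5 -0.4  0.1  0.4 -0.5  0.5 -0.  -0.  -0.  -0.  -0.   0. ]
scene [ 5.97086121e+02 -1.98045083e+00 -2.39639867e-01] [-0.  -0.  -0.  -0.  -0.   0.  -0.   0.   0.3 -1.1  1.1 -0.2 -1.4  0.9]
both [ 5.97146846e+02 -3.68515237e+00 -2.38589989e-01] [-0.5 -0.7  0.1 -0.2 -0.5  0.6 -1.   0.4 -0.2 -1.2  0.6 -0.3 -1.9  0.8]
0 [[492.2, 21.8, 100.0], [424.2, 38.4, 137.0]] [[509.0, 458.0], [483.0, 567.0], [543.0, 318.0], [542.0, 321.0], [558.0, 252.0]] [[178.0, 140.0], [216.0, 49.0], [127.0, 231.0], [130.0, 210.0], [103.0, 257.0]]
5 [[497.1, 20.7, 100.0], [429.0, 37.2, 137.0]] [[511.0, 450.0], [485.0, 559.0], [545.0, 310.0], [542.0, 321.0], [558.0, 252.0]] [[175.0, 145.0], [213.0, 53.0], [125.0, 236.0], [130.0, 210.0], [103.0, 257.0]]
10 [[501.9, 19.5, 100.0], [433.9, 36.0, 137.0]] [[513.0, 443.0], [486.0, 551.0], [547.0, 302.0], [542.0, 321.0], [558.0, 252.0]] [[173.0, 150.0], [211.0, 58.0], [122.0, 241.0], [130.0, 210.0], [103.0, 257.0]]
15 [[506.8, 18.3, 100.0], [438.8, 34.8, 137.0]] [[515.0, 435.0], [488.0, 543.0], [549.0, 295.0], [542.0, 321.0], [558.0, 252.0]] [[170.0, 155.0], [208.0, 63.0], [119.0, 246.0], [130.0, 210.0], [103.0, 257.0]]
20 [[511.6, 17.1, 100.0], [443.6, 33.7, 137.0]] [[517.0, 427.0], [490.0, 535.0], [550.0, 287.0], [542.0, 321.0], [558.0, 252.0]] [[167.0, 160.0], [205.0, 67.0], [116.0, 252.0], [130.0, 210.0], [103.0, 257.0]]
tin [685.48024529 157.26649357 121.        ]
teapot [461.07672801 489.16077683  45.        ]
pitcher [320.24982897 458.60064581  45.        ]
cupw [ 333.50775728 -447.31811813   45.        ]
cupb [ 527.38387907 -453.08942734   45.        ]
brush [ 470.01580311 -324.09292543   45.        ]
```

```bash
cat > go.py <<'E'
from h import *
p0=[597.2,-4.5,-0.237]
def press(X,p=p0):
    c,s=np.cos(p[2]),np.sin(p[2]); return np.array([p[0]+c*X[0]-s*X[1],p[1]+s*X[0]+c*X[1],X[2]])
def target(yaw,flip=1):
    # tool x down, tool y along flip*press x
    y=flip*np.array([np.cos(yaw),np.sin(yaw),0]);x=np.array([0,0,-1.]); return np.c_[x,y,np.cross(x,y)]
def plan(pos,Rt,st=None):
    st=st or readout.read_state(); R0=R.from_euler('xyz',st["eef_rot"]).as_matrix()
    d=np.array(pos)-st["eef_pos"]
    print("at",np.round(st["eef_pos"],1),"rotvec",np.round(R.from_matrix(R0.T@Rt).as_rotvec(),4),"shift now",np.round(R0.T@d/1e3,4),"shift after turn",np.round(Rt.T@d/1e3,4))
E
python3 - <<'E'
from go import *
st=readout.read_state(); R0=R.from_euler('xyz',st["eef_rot"]).as_matrix(); print(np.round(R0,3)); 
for f in (1,-1): plan(press([-150,0,230]),target(-.237,f))
print(press([-150,0,230]))
E
```

```text
[[-0.     0.312 -0.95 ]
 [ 0.001 -0.95  -0.312]
 [-1.    -0.001 -0.   ]]
at [ 171.3 -522.5  205. ] rotvec [-1.017e+00 -5.000e-04  7.000e-04] shift now [-0.0246 -0.4384 -0.4385] shift after turn [-0.025   0.1424 -0.6035]
at [ 171.3 -522.5  205. ] rotvec [2.1246e+00 9.0000e-04 5.0000e-04] shift now [-0.0246 -0.4384 -0.4385] shift after turn [-0.025  -0.1424  0.6035]
[451.3929934   30.71813208 230.        ]
```

Call:
apply_moves(plan=[0, 0, 0, -0.03, 0, 0, 100, -0.17, 0, 0, 0, 0, 0, 100, -0.17, 0, 0, 0, 0, 0, 100, -0.17, 0, 0, 0, 0, 0, 100, -0.17, 0, 0, 0, 0, 0, 100])

```text
clock: 0.78
eef_pos: [171.3, -522.5, 235.2]
eef_rot: [-2.329, 1.57, 1.815]
wrist_force: [-0.5, 0.8, 0.1]
finger_gap: 94.1
```

Call:
apply_moves(plan=[-0.17, 0, 0, 0, 0, 0, 100, -0.167, 0, 0, 0, 0, 0, 100, 0, 0, 0, 0, 0.013, -0.055, 100, 0, 0, 0, 0, 0.013, -0.055, 100, 0, 0, 0, 0, 0.013, -0.055, 100])

```text
clock: 1.4
eef_pos: [248.4, -369.7, 235.2]
eef_rot: [-2.801, 1.571, 1.673]
wrist_force: [0.9, 0.1, -0.1]
finger_gap: 94.0
```

Call:
apply_moves(plan=[0, 0, 0, 0, 0.013, -0.055, 100, 0, 0, 0, 0, 0.013, -0.055, 100, 0, 0, 0, 0, 0.013, -0.055, 100, 0, 0, 0, 0, 0.013, -0.055, 100, 0, 0, 0, 0, 0.013, -0.055, 100])

```text
clock: 2.02
eef_pos: [376.2, -117.6, 235.6]
eef_rot: [1.346, 1.57, -0.462]
wrist_force: [0.7, -0.0, -0.2]
finger_gap: 94.0
```

Run:
```python
from go import *
plan(press([-150,0,230]),target(-.237,1)); st=readout.read_state(); print(st["clock"],st["joints"],st["wrist_force"])
```

```text
at [ 376.2 -117.6  235.6] rotvec [-0.0001  0.0001 -0.0004] shift now [ 0.0056  0.0383 -0.1618] shift after turn [ 0.0056  0.0383 -0.1618]
2.025 [-3.95915442e-01 -8.36411760e-02  1.87479580e+00 -2.57995888e-05
  1.35005642e+00 -1.58793934e-01] [ 0.71145002 -0.02557288 -0.20949769]
```

Call:
apply_moves(plan=[0, 0, 0, 0, 0.02, -0.045, 0, 0, 0, 0, 0, 0.02, -0.045, 0, 0, 0, 0, 0, 0.0, -0.045, 0, 0, 0, 0, 0, 0.0, -0.026, 0, 0, 0, 0, 0, 0, 0, 0], force=40)

```text
clock: 2.65
eef_pos: [452.4, 28.9, 235.2]
eef_rot: [-1.45, 1.57, 3.028]
wrist_force: [0.8, -0.5, 0.8]
finger_gap: 47.1
```

Run:
```python
from go import *
import pickle
plan(press([-150,0,230]),target(-.237,1)); st=readout.read_state(); c=cams.camera("wrist"); pickle.dump((c,st),open("w1.pkl","wb")); save(c,"pics/w1.png",s=1.5)
```

```text
at [452.4  28.9 235.2] rotvec [0.0025 0.0001 0.0006] shift now [ 0.0052 -0.0014 -0.0016] shift after turn [ 0.0052 -0.0014 -0.0015]
```

View pics/w1.png

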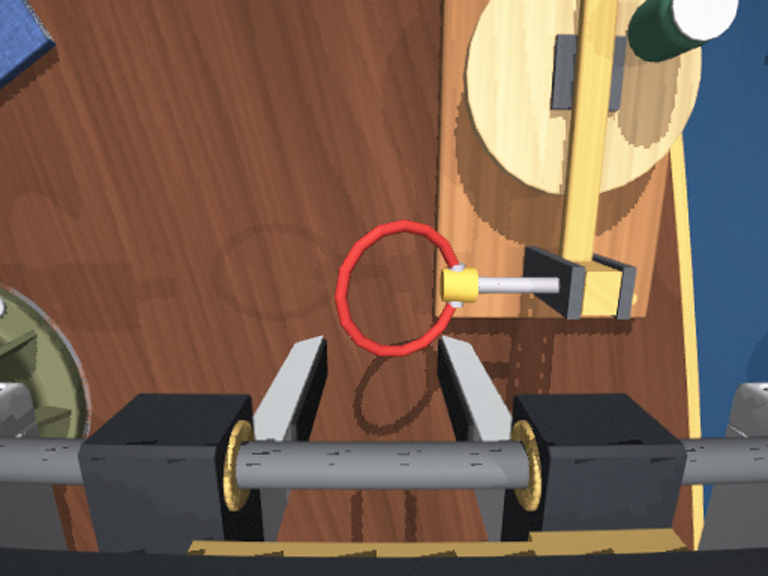

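Run:
```python
from go import *
import pickle
c,st=pickle.load(open("w1.pkl","rb"))
f=lambda u,v,z:atz(c,((u+.5)/1.5-.5,(v+.5)/1.5-.5),z,st)
def inp(P,p=p0):
    d=P-np.array([p[0],p[1],0]);cc,s=np.cos(p[2]),np.sin(p[2]);return np.round([cc*d[0]+s*d[1],-s*d[0]+cc*d[1],P[2]],1)
for n,u,v,z in [("cornerL",436,317,22),("cornerR",646,318,22),("edgeL",442,60,22),("shank l",480,285,103),("shank r",555,285,103),("head back",441,285,103),("ring far",341,288,139),("ring top",400,224,120),("ring bot",393,353,120),("lug far edge",583,318,125),("lug far edge r",632,318,125)]:
    P=f(u,v,z); print(n,np.round(P,1),inp(P))
```

```text
cornerL [488.  -27.5  22. ] [-100.8  -48.    22. ]
cornerR [679.1 -74.6  22. ] [ 96.1 -48.9  22. ]
edgeL [537.4 183.5  22. ] [-102.3  168.7   22. ]
shank l [519.4  14.8 103. ] [-80.2   0.5 103. ]
shank r [572.2   2.2 103. ] [-25.9   0.6 103. ]
head back [492.1  21.3 103. ] [-108.2    0.4  103. ]
ring far [427.2  43.2 139. ] [-176.4    6.5  139. ]
ring top [472.9  71.9 120. ] [-138.7   45.1  120. ]
ring bot [448.  -14.6 120. ] [-142.6  -44.9  120. ]
lug far edge [580.5 -18.5 125. ] [-13.  -17.5 125. ]
lug far edge r [613.9 -26.5 125. ] [ 21.5 -17.5 125. ]
```

The wrist view confirms the press pose to about 1 mm. The head's back face is near (441,285), at press x ≈ -108. Next I close the fingers and go down through the ring behind the head.

Call:
apply_moves(plan=[0, 0, 0, 0, 0.0155, -0.002, 0, 0, 0, 0, 0, 0, 0, 0, 0, 0, 0, 0, 0, 0, 0, 0, 0, 0, 0.04, 0, 0, 0, 0, 0, 0, 0.04, 0, 0, 0])

```text
clock: 3.32
eef_pos: [467.6, 25.8, 154.8]
eef_rot: [1.81, 1.57, 0.002]
wrist_force: [-0.3, 0.1, 0.0]
finger_gap: 0.7
```

Run:
```python
from go import *
plan(press([-133,0.4,85]),target(-.237,1)); st=readout.read_state(); print(st["finger_gap"],st["wrist_force"]); c=cams.camera("wrist"); save(c,"pics/w2.png",s=1.5)
```

```text
at [467.6  25.8 154.8] rotvec [-0.0004 -0.0003 -0.0011] shift now [ 0.0698  0.     -0.0014] shift after turn [ 0.0698  0.0001 -0.0014]
0.7247936416731142 [-0.29108089  0.14766459  0.02218073]
```

View pics/w2.png

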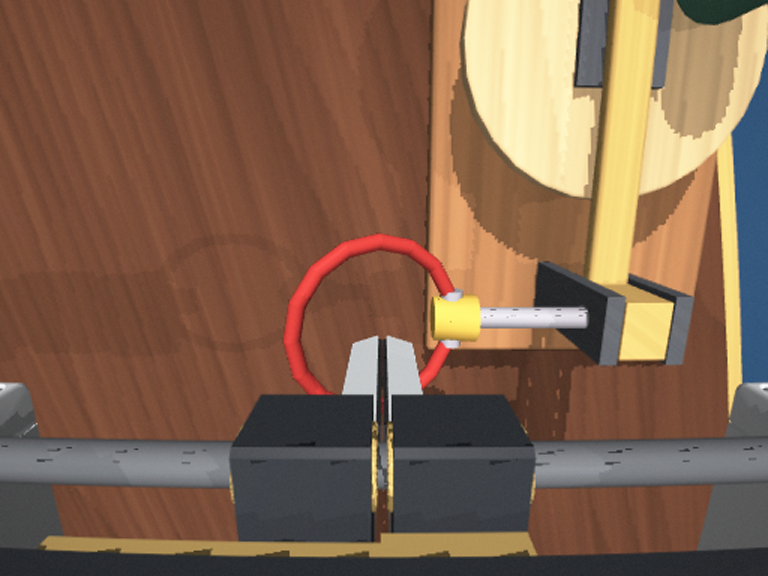

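Shut fingertips at (383,338) sit over the ring's opening, behind the head at (455,318). I'm going down and pushing.

Call:
apply_moves(plan=[0, 0, 0, 0.035, 0, -0.001, 0, 0, 0, 0, 0.035, 0, 0, 0, 0, 0, 0, 0, 0.015, 0, 0, 0, 0, 0, 0, 0.015, 0, 0, 0, 0, 0, 0, 0.015, 0, 0])

```text
clock: 4.0
eef_pos: [510.9, 16.3, 85.4]
eef_rot: [-1.433, 1.567, 3.042]
wrist_force: [-6.2, 2.0, -2.9]
finger_gap: 0.1
```

Run:
```python
from go import *
plan(press([-58.5,0.4,85]),target(-.237,1)); st=readout.read_state(); print(st["finger_gap"],st["wrist_force"]); c=cams.camera("wrist"); save(c,"pics/w3.png",s=1.5)
```

```text
at [510.9  16.3  85.4] rotvec [-0.0001  0.0005  0.0037] shift now [ 0.0003  0.0303 -0.0004] shift after turn [ 0.0004  0.0303 -0.0004]
0.13751263522019974 [-6.21948826  2.00941953 -2.89589051]
```

View pics/w3.png

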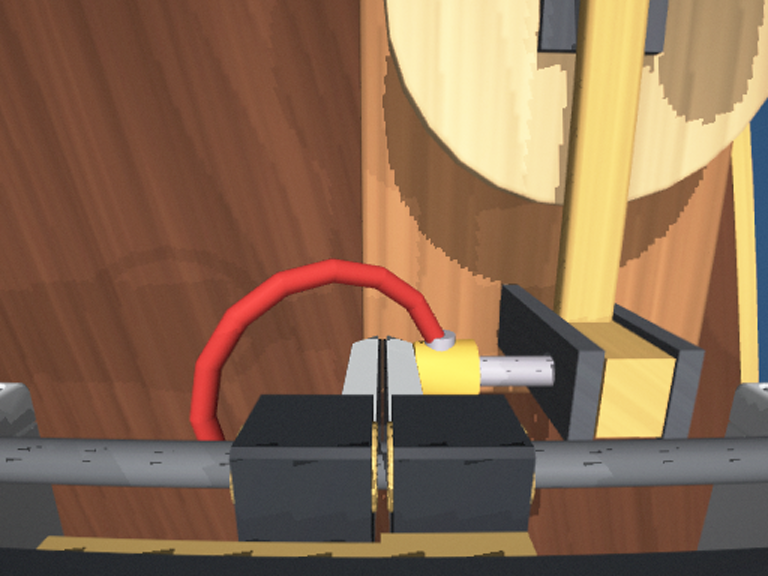

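The finger is on the head (contact at 418,370), pushing with about 6.5 N. I'll keep going to the stop.

Call:
apply_moves(plan=[0, 0, 0, 0, 0.012, 0, 0, 0, 0, 0, 0, 0.01, 0, 0, 0, 0, 0, 0, 0.005, 0, 0, 0, 0, 0, 0, 0.003, 0, 0, 0, 0, 0, 0, 0, 0, 0])

```text
clock: 4.68
eef_pos: [539.9, 9.3, 85.7]
eef_rot: [-1.346, 1.568, 3.129]
wrist_force: [-7.6, -0.5, 1.0]
finger_gap: 0.5
```

Call:
apply_moves(plan=[0, 0, 0, 0, 0.001, 0, 0, 0, 0, 0, 0, 0.001, 0, 0])

```text
clock: 4.92
eef_pos: [540.0, 9.3, 85.6]
eef_rot: [-1.434, 1.564, 3.042]
wrist_force: [-28.5, 4.1, 13.5]
finger_gap: 0.3
```

The force jumped to about 28 N with no further travel, so the pin is at the stop. Backing off and rising.

Call:
apply_moves(plan=[0, 0, 0, 0, -0.006, 0, 0, 0, 0, 0, 0, -0.014, 0, 0, 0, 0, 0, -0.04, 0, 0, 0, 0, 0, 0, -0.05, 0, 0, 0, 0, 0, 0, -0.045, -0.0, 0, 60])

```text
clock: 5.55
eef_pos: [523.5, 13.6, 223.1]
eef_rot: [1.746, 1.569, -0.062]
wrist_force: [0.2, -0.0, 0.2]
finger_gap: 7.3
```

Call:
apply_moves(plan=[0, 0, 0, 0, -0.03, 0, 60, 0, 0, 0, 0, -0.02, 0, 60, 0, 0, 0, 0, 0, 0, 60])

```text
clock: 5.92
eef_pos: [474.6, 25.5, 221.5]
eef_rot: [1.767, 1.569, -0.041]
wrist_force: [0.7, -0.5, 0.5]
finger_gap: 36.8
```

Run:
```python
from go import *
import pickle
plan(press([-116,0.4,137-6]),target(-.237,1)); st=readout.read_state(); print(st["finger_gap"],st["wrist_force"]); c=cams.camera("wrist"); pickle.dump((c,st),open("w4.pkl","wb")); save(c,"pics/w4.png",s=1.5)
```

```text
at [474.6  25.5 221.5] rotvec [ 0.0003 -0.0004 -0.0022] shift now [0.0905 0.01   0.    ] shift after turn [ 0.0905  0.0102 -0.    ]
36.78232977540694 [ 0.7495415  -0.52892441  0.50989384]
```

View pics/w4.png

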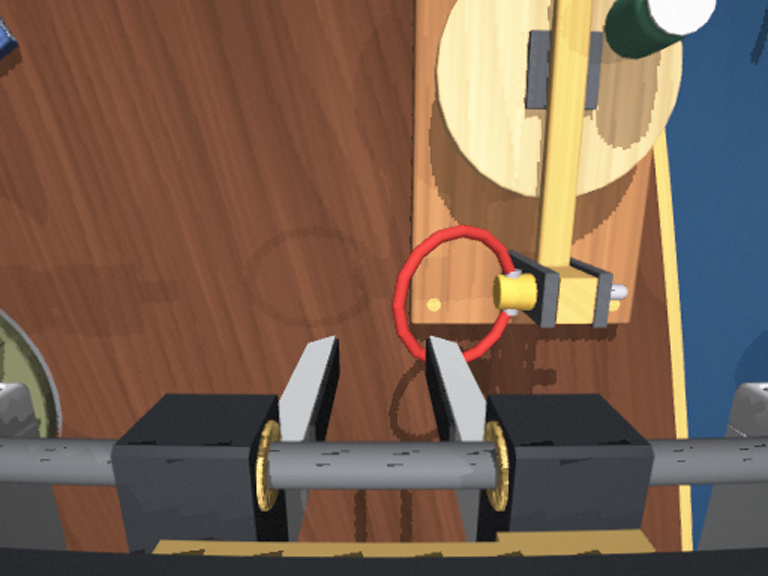

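The pin is home: the head sits against the near lug at (540,292) and the tip sticks out at (622,293). The ring is still open, with its far side at (400,297). Measuring the grasp point.

Run:
```python
from go import *
import pickle
c,st=pickle.load(open("w4.pkl","rb"))
f=lambda u,v,z:atz(c,((u+.5)/1.5-.5,(v+.5)/1.5-.5),z,st)
def inp(P,p=p0):
    d=P-np.array([p[0],p[1],0]);cc,s=np.cos(p[2]),np.sin(p[2]);return np.round([cc*d[0]+s*d[1],-s*d[0]+cc*d[1],P[2]],1)
for n,u,v,z in [("head back",494,292,103),("tip",627,292,103),("far",400,297,137),("cornerL",413,323,22),("cornerR",631,323,22),("lug l",544,326,125),("lug r",610,326,125)]: print(n,inp(f(u,v,z)))
save(c,"pics/w4c.png",(240,130,430,250),4)
```

```text
head back [-50.6   0.4 103. ]
tip [ 43.    0.4 103. ]
far [-116.8    5.6  137. ]
cornerL [-100.   -47.5   22. ]
cornerR [ 97.4 -48.1  22. ]
lug l [-22.  -17.1 125. ]
lug r [ 22.1 -17.3 125. ]
```

View pics/w4c.png

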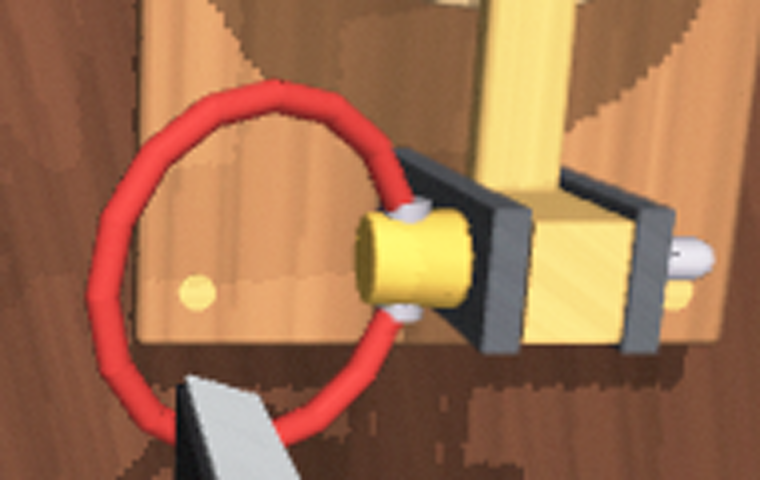

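Call:
apply_moves(plan=[0, 0, 0, 0.03, 0.01, 0, 55, 0, 0, 0, 0.03, 0, 0, 55, 0, 0, 0, 0.03, 0, 0, 55, 0, 0, 0, 0.009, 0, 0, 55, 0, 0, 0, 0, 0, 0, 55], force=12)

```text
clock: 6.6
eef_pos: [485.2, 22.9, 121.7]
eef_rot: [-2.309, 1.571, 2.166]
wrist_force: [-0.4, -0.3, 1.1]
finger_gap: 51.6
```

Run:
```python
from go import *
plan(press([-116,0.4,122]),target(-.237,1)); st=readout.read_state(); print(st["finger_gap"],st["wrist_force"]); c=cams.camera("wrist"); save(c,"pics/w5.png",s=1.5)
c=cams.camera("scene");save(c,"pics/s5.png",(180,100,330,240),5)
```

```text
at [485.2  22.9 121.7] rotvec [-0.0002 -0.      0.    ] shift now [-0.0003 -0.0007 -0.    ] shift after turn [-0.0003 -0.0007 -0.    ]
51.63155451141762 [-0.38384645 -0.34036377  1.11306362]
```

View pics/w5.png

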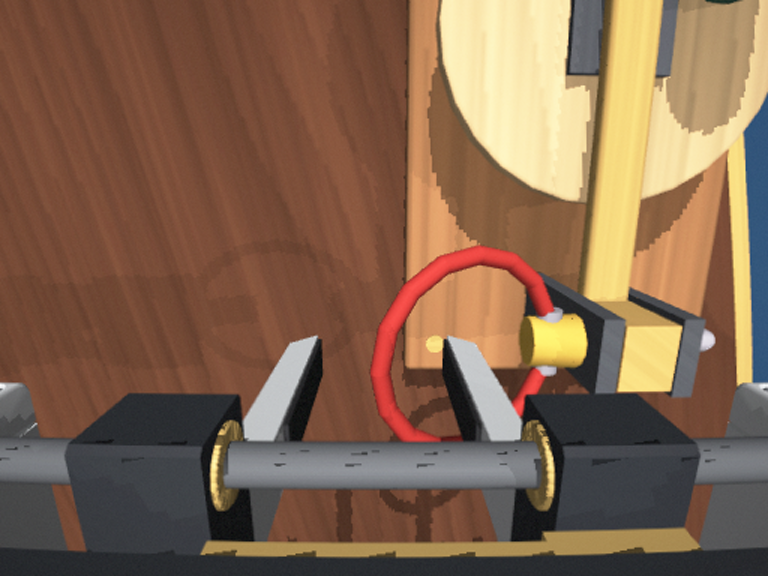

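View pics/s5.png

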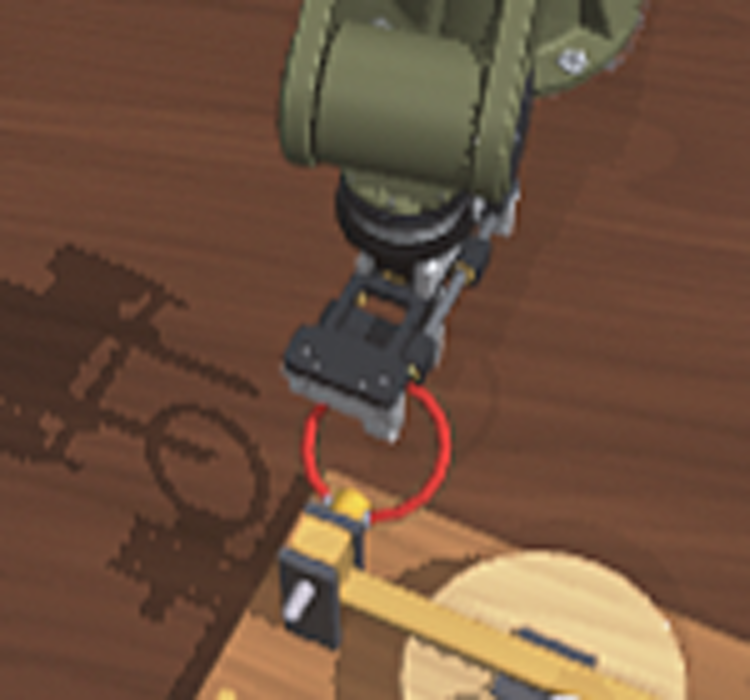

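One finger is inside the ring and the other outside, with the wire at (378,370) between them. Closing.

Call:
apply_moves(plan=[0, 0, 0, 0, 0, 0, 0, 0, 0, 0, 0, 0, 0, 0, 0, 0, 0, 0, 0, 0, 0, 0, 0, 0, 0, 0, 0, 0, 0, 0, 0, 0, 0, 0, 0], force=12)

```text
clock: 7.32
eef_pos: [484.8, 23.0, 121.5]
eef_rot: [1.755, 1.571, -0.052]
wrist_force: [0.7, -0.2, -0.5]
finger_gap: 8.0
```

Run:
```python
from go import *
st=readout.read_state(); print(st["finger_gap"],st["wrist_force"]); c=cams.camera("wrist"); save(c,"pics/w6.png",s=1.5)
# arc rows: wire angle from 155 deg down (90 = upright)
a=np.radians(np.r_[155:37:-8]); x=-36+88*np.cos(a); z=100+88*np.sin(a)
print(np.round(np.c_[np.degrees(a)[1:],-np.diff(z),np.diff(x)],1))
```

```text
8.023189488352939 [ 0.6690241  -0.18214541 -0.52061882]
[[147.  -10.7   6. ]
 [139.   -9.8   7.4]
 [131.   -8.7   8.7]
 [123.   -7.4   9.8]
 [115.   -6.   10.7]
 [107.   -4.4  11.5]
 [ 99.   -2.8  12. ]
 [ 91.   -1.1  12.2]
 [ 83.    0.6  12.3]
 [ 75.    2.3  12.1]
 [ 67.    4.   11.6]
 [ 59.    5.6  10.9]
 [ 51.    7.   10.1]
 [ 43.    8.4   9. ]]
```

View pics/w6.png

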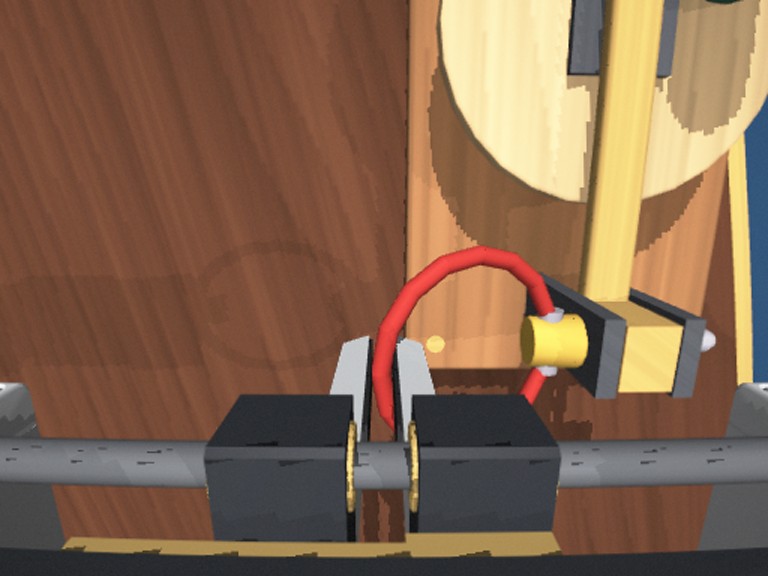

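Gripped at gap 8.0 mm, as wire diameter, with the wire between the fingers at (383,360). Leading it over the arc in press x and z.

Call:
apply_moves(plan=[0, 0, 0, -0.0107, 0.0062, 0, 0, 0, 0, 0, -0.0098, 0.0076, 0, 0, 0, 0, 0, -0.0087, 0.0088, 0, 0, 0, 0, 0, -0.0074, 0.0098, 0, 0, 0, 0, 0, -0.006, 0.0107, 0, 0])

```text
clock: 8.0
eef_pos: [527.4, 12.7, 165.1]
eef_rot: [1.66, 1.57, -0.148]
wrist_force: [-1.0, -0.3, -0.0]
finger_gap: 7.6
```

Call:
apply_moves(plan=[0, 0, 0, -0.0044, 0.0115, 0, 0, 0, 0, 0, -0.0028, 0.012, 0, 0, 0, 0, 0, -0.0011, 0.0122, 0, 0])

```text
clock: 8.38
eef_pos: [562.1, 4.3, 172.3]
eef_rot: [-0.975, 1.571, -2.782]
wrist_force: [-1.2, -0.1, 0.2]
finger_gap: 7.0
```

Run:
```python
from go import *
st=readout.read_state(); print(st["finger_gap"],st["wrist_force"]); plan(press([-36+88*np.cos(np.radians(91)),.4,100+88*np.sin(np.radians(91))-15]),target(-.237,1)); c=cams.camera("wrist"); save(c,"pics/w7.png",s=1.5)
```

```text
7.048572474494701 [-1.24359799 -0.10364915  0.19551875]
at [562.1   4.3 172.3] rotvec [-0.      0.0001  0.0001] shift now [-0.0007 -0.0014 -0.0001] shift after turn [-0.0007 -0.0014 -0.0001]
```

View pics/w7.png

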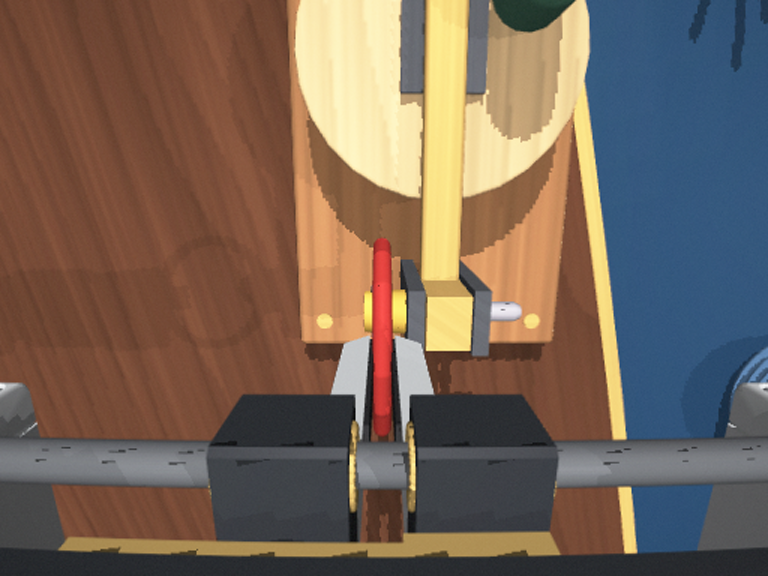

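The ring is upright between the fingers (wire at 382,330) and the pin is still home. I'll lead it on past upright.

Call:
apply_moves(plan=[0, 0, 0, 0.0006, 0.0123, 0, 0, 0, 0, 0, 0.0023, 0.0121, 0, 0, 0, 0, 0, 0.004, 0.0116, 0, 0, 0, 0, 0, 0.0056, 0.0109, 0, 0, 0, 0, 0, 0.007, 0.0101, 0, 0])

```text
clock: 9.05
eef_pos: [617.4, -9.1, 152.3]
eef_rot: [-1.243, 1.571, -3.05]
wrist_force: [-1.1, -1.6, -1.3]
finger_gap: 7.9
```

Run:
```python
from go import *
st=readout.read_state(); print(st["finger_gap"],st["wrist_force"]); c=cams.camera("wrist"); save(c,"pics/w8.png",s=1.5)
```

```text
7.8771867616388 [-1.06822986 -1.6026451  -1.28172675]
```

View pics/w8.png

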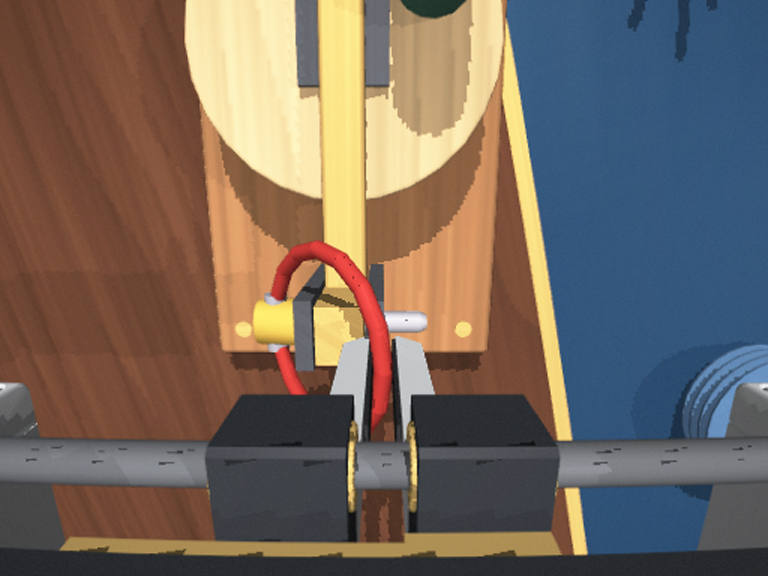

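The ring is about 40° past upright, with its wire at (380,340) over the pin end. Releasing so the spring snaps it down.

Call:
apply_moves(plan=[0, 0, 0, 0, 0, 0, 100, 0, 0, 0, 0, 0, 0, 100, 0, 0, 0, 0, 0, 0, 100, 0, 0, 0, 0, 0, 0, 100, 0, 0, 0, 0, 0, 0, 100])

```text
clock: 9.72
eef_pos: [616.7, -8.8, 153.0]
eef_rot: [1.98, 1.571, 0.173]
wrist_force: [1.0, -1.1, -0.1]
finger_gap: 54.5
```

Call:
apply_moves(plan=[0, 0, 0, 0, 0, 0, 100, 0, 0, 0, 0, 0, 0, 100, 0, 0, 0, 0, 0, 0, 100, 0, 0, 0, -0.04, 0, 0, 100, 0, 0, 0, -0.04, 0, 0, 100])

```text
clock: 10.35
eef_pos: [616.5, -8.8, 233.7]
eef_rot: [-1.36, 1.57, 3.116]
wrist_force: [0.5, -0.3, 0.5]
finger_gap: 93.9
```

Run:
```python
from go import *
import pickle
st=readout.read_state(); print(st["finger_gap"],st["wrist_force"],st["clock"]); c=cams.camera("wrist"); pickle.dump((c,st),open("w9.pkl","wb")); save(c,"pics/w9.png",s=1.5)
c=cams.camera("scene");save(c,"pics/s9.png",(180,150,350,290),4)
```

```text
93.90962525449596 [ 0.54517867 -0.34574187  0.45563702] 10.35
```

View pics/w9.png

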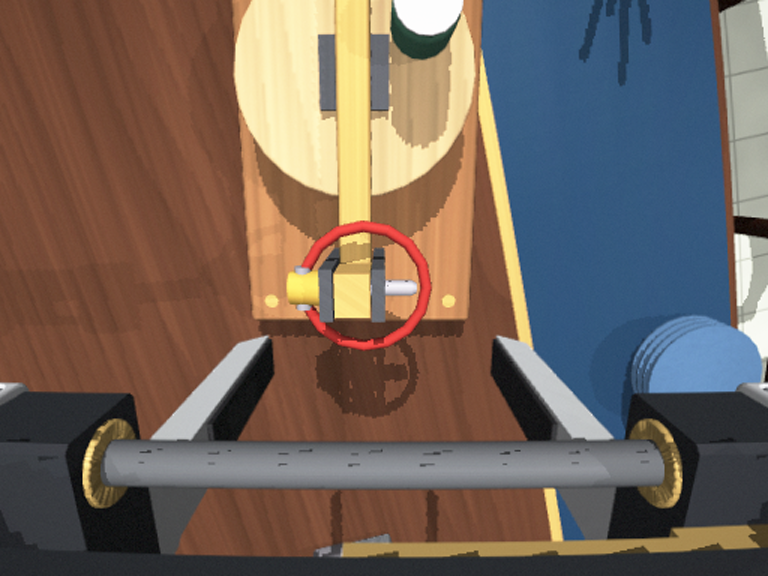

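View pics/s9.png

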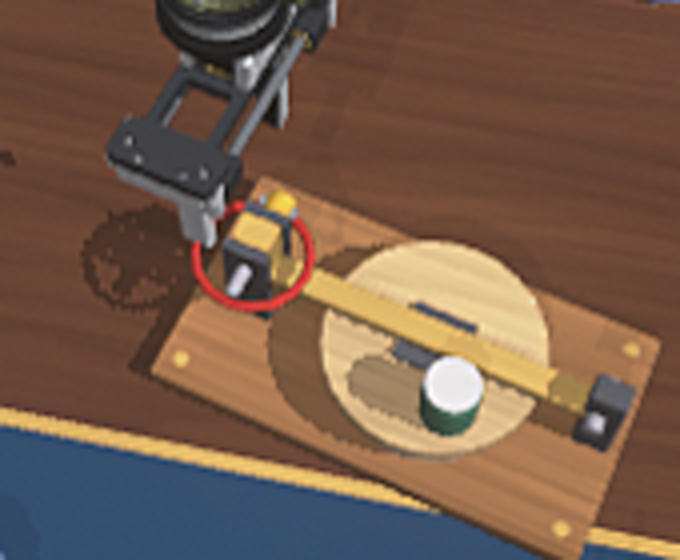

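The ring appears shut around the lugs: far side at (427,290), pin tip at (413,289). I'll check it against a projected model of the shut ring.

Run:
```python
from go import *
import pickle
from scipy.optimize import least_squares
c,st=pickle.load(open("w9.pkl","rb"))
im=c["image"].astype(int); m=(im[...,0]>120)&(im[...,1]<70)&(im[...,2]<70); v,u=np.nonzero(m); print(len(u))
from scipy.spatial import cKDTree
obs=np.c_[u,v].astype(float); T=cKDTree(obs)
th=np.linspace(0,2*np.pi,120)
def ringpts(al,hx,hy=0.4): # al elevation above level forward
    r=44+44*np.cos(th); y=44*np.sin(th); k=r>16; r,y=r[k],y[k]
    return np.array([press([hx+a*np.cos(al),b+hy,100+a*np.sin(al)]) for a,b in zip(r,y)])
for al in (-5,0,5,12,20):
  print(al,[ (hx,round(float(T.query(proj(c,ringpts(np.radians(al),hx),st))[0].mean()),2)) for hx in (-44,-40,-38,-36,-34)])
```

```text
826
-5 [(-44, 1.33), (-40, 1.13), (-38, 1.4), (-36, 1.07), (-34, 0.99)]
0 [(-44, 0.96), (-40, 1.25), (-38, 1.31), (-36, 0.88), (-34, 1.16)]
5 [(-44, 0.92), (-40, 1.01), (-38, 1.0), (-36, 0.87), (-34, 1.33)]
12 [(-44, 1.15), (-40, 0.74), (-38, 0.79), (-36, 1.04), (-34, 1.49)]
20 [(-44, 2.27), (-40, 1.29), (-38, 1.16), (-36, 1.22), (-34, 1.54)]
```

The fit of the level angle isn't sharp from straight above. I'll clear the arm and fit with the oblique scene view too.

Call:
apply_moves(plan=[0, 0, 0, -0.03, 0, 0, 100, 0, 0, 0, 0, -0.05, 0, 100, 0, 0, 0, 0, -0.05, 0, 100, 0, 0, 0, 0, -0.05, 0, 100, 0, 0, 0, 0, 0, 0, 100])

```text
clock: 11.08
eef_pos: [469.0, 27.0, 263.1]
eef_rot: [1.868, 1.57, 0.061]
wrist_force: [0.1, 0.4, 0.4]
finger_gap: 94.3
```

Run:
```python
from go import *
import pickle
from scipy.optimize import least_squares
st=readout.read_state(); w=cams.camera("wrist"); s=cams.camera("scene"); t=cams.camera("top")
pickle.dump((w,st,s,t),open("w10.pkl","wb"))
save(s,"pics/s10.png",(200,180,290,240),8); save(w,"pics/w10.png",s=1.5); save(t,"pics/t10.png",s=1.5)
```

```text
(no output)
```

View pics/s10.png

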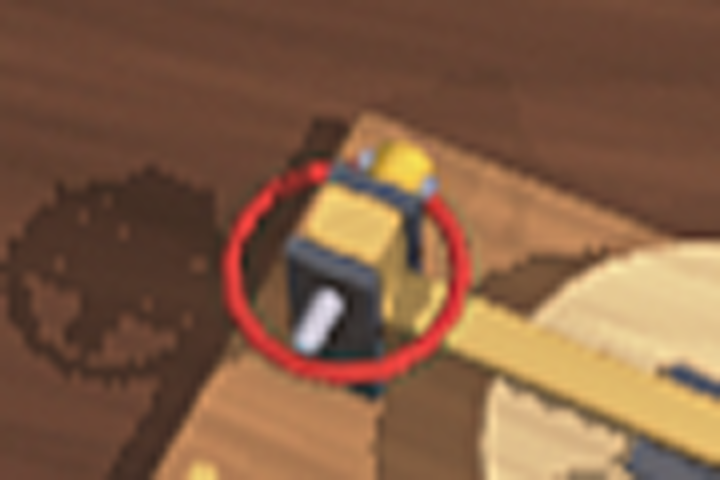

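View pics/w10.png

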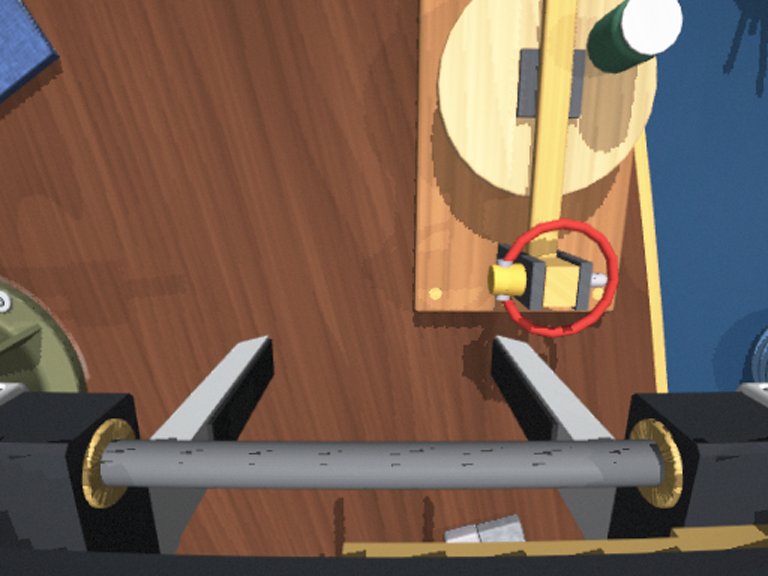

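View pics/t10.png

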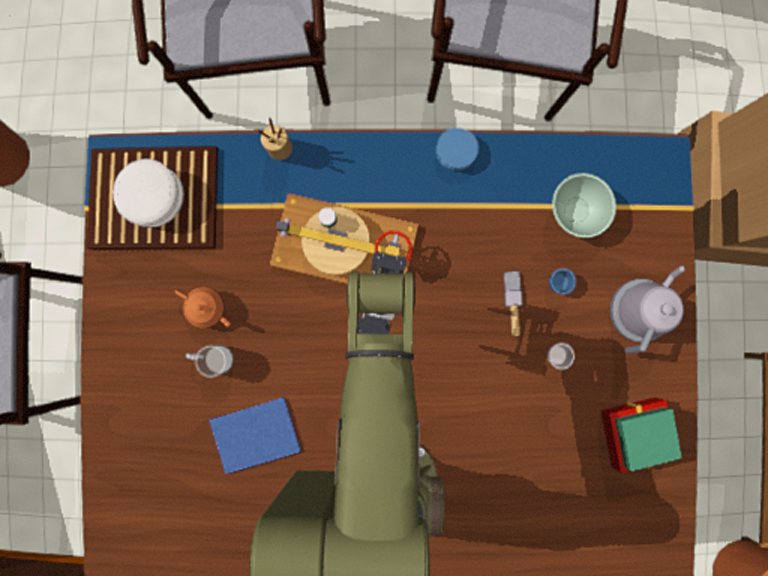

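Run:
```python
from go import *
import pickle
from scipy.optimize import least_squares
from scipy.spatial import cKDTree
w,st,s,t=pickle.load(open("w10.pkl","rb"))
def mask(c,box):
    im=c["image"].astype(int); m=(im[...,0]>130)&(im[...,1]<90)&(im[...,2]<90)&(im[...,0]-im[...,1]>90)
    k=np.zeros_like(m);k[box[1]:box[3],box[0]:box[2]]=1; v,u=np.nonzero(m&k); return np.c_[u,v].astype(float)
ow=mask(w,(320,130,420,230)); os_=mask(s,(222,195,262,232)); print(len(ow),len(os_))
th=np.radians(np.arange(-150,151,3))
def pts(al,hx,dx,dy,dz):
    return np.array([press([hx+a*np.cos(al)+dx,b+dy,100+a*np.sin(al)+dz]) for a,b in zip(44+44*np.cos(th),44*np.sin(th))])
def res(p):  # obs pixel -> distance to wire centreline curve; camera offset per-scene free 2px-ish
    al=p[0]; P=pts(al,-36,p[1],p[2],0)
    a=cKDTree(proj(w,P,st)).query(ow)[0]
    b=cKDTree(proj(s,P)+p[3:5]).query(os_)[0]
    return np.r_[a,b*1.5,p[3:5]*5,p[1:3]*2]
for al in (-10,-5,0,5,10,15,20,25):
    r=least_squares(lambda q:res(np.r_[np.radians(al),q]),[0,.4,0,0],diff_step=1e-2,x_scale=[1,1,1,1]); print(al,round(r.cost,1),np.round(r.x,2))
```

```text
1208 157
-10 6025.3 [ 2.98 -1.48  0.97 -2.22]
-5 3286.7 [ 0.15 -0.83  0.5  -1.08]
0 2593.7 [-2.47 -0.2  -0.    0.05]
5 3405.1 [-4.82  0.45 -0.5   1.22]
10 5223.1 [-6.76  1.18 -0.98  2.39]
15 7628.9 [-8.31  1.92 -1.55  3.6 ]
20 10293.8 [-9.52  2.6  -2.08  4.88]
25 12979.0 [-10.23   3.35  -2.63   6.04]
```

The joint fit has a clear minimum at 0° (level), so the ring is shut. It also gives a 2.5 mm offset along the pin, so I'll check by touch from behind the head that the pin is still at its stop. Time allows it.

Run:
```python
from go import *
plan(press([-76,0.4,88]),target(-.237,1))
```

```text
at [471.6  26.2 262.8] rotvec [-0.0001 -0.     -0.0003] shift now [ 0.1748  0.0533 -0.    ] shift after turn [ 0.1748  0.0533 -0.    ]
```

Call:
apply_moves(plan=[0, 0, 0, 0, 0, 0, 0, 0, 0, 0, 0, 0, 0, 0, 0, 0, 0, 0, 0, 0, 0, 0, 0, 0, 0, 0, 0, 0, 0, 0, 0, 0, 0, 0, 0], force=40)

```text
clock: 11.85
eef_pos: [471.0, 26.4, 262.8]
eef_rot: [2.674, 1.571, 0.866]
wrist_force: [-0.1, 0.3, -0.7]
finger_gap: 47.3
```

Call:
apply_moves(plan=[0, 0, 0, 0, 0.04, 0, 0, 0, 0, 0, 0, 0.017, 0, 0, 0, 0, 0, 0, 0, 0, 0, 0, 0, 0, 0, 0, 0, 0, 0, 0, 0, 0, 0, 0, 0])

```text
clock: 12.48
eef_pos: [525.8, 13.2, 263.2]
eef_rot: [1.868, 1.57, 0.06]
wrist_force: [0.2, -0.4, -0.3]
finger_gap: 0.7
```

Run:
```python
from go import *
plan(press([-76,0.4,88]),target(-.237,1)); st=readout.read_state(); print(st["finger_gap"])
```

```text
at [525.8  13.2 263.2] rotvec [ 0.0003 -0.0001 -0.0004] shift now [ 1.752e-01 -2.500e-03  1.000e-04] shift after turn [ 1.752e-01 -2.500e-03  1.000e-04]
0.705622001589051
```

Call:
apply_moves(plan=[0, 0, 0, 0.05, 0, 0, 0, 0, 0, 0, 0.05, 0, 0, 0, 0, 0, 0, 0.05, 0, 0, 0, 0, 0, 0, 0.025, 0, 0, 0, 0, 0, 0, 0, 0, 0, 0])

```text
clock: 13.1
eef_pos: [525.3, 13.2, 86.8]
eef_rot: [-1.385, 1.568, 3.091]
wrist_force: [0.3, 0.3, -0.0]
finger_gap: 0.1
```

Call:
apply_moves(plan=[0, 0, 0, 0, 0.005, 0, 0, 0, 0, 0, 0, 0.005, 0, 0, 0, 0, 0, 0, 0.002, 0, 0, 0, 0, 0, 0, 0, 0, 0])

```text
clock: 13.6
eef_pos: [538.2, 10.2, 88.1]
eef_rot: [1.823, 1.57, 0.015]
wrist_force: [-0.6, -0.2, -0.1]
finger_gap: 0.4
```

Run:
```python
from go import *
plan(press([-58.8,0.4,88]),target(-.237,1)); st=readout.read_state(); print(st["finger_gap"],st["wrist_force"])
```

```text
at [538.2  10.2  88.1] rotvec [-0.0001 -0.0001 -0.0004] shift now [ 0.0001  0.002  -0.    ] shift after turn [ 0.0001  0.002  -0.    ]
0.3909019060692266 [-0.63111477 -0.19829658 -0.11423073]
```

There is no contact with the finger only 2 mm short of its position at the stop, so the pin is within 2 mm of home. Retreating.

Call:
apply_moves(plan=[0, 0, 0, 0, -0.02, 0, 0, 0, 0, 0, 0, -0.02, 0, 0, 0, 0, 0, -0.05, 0, 0, 0, 0, 0, 0, -0.06, 0, 0, 0, 0, 0, 0, -0.06, 0, 0, 0])

```text
clock: 14.22
eef_pos: [498.6, 19.6, 260.0]
eef_rot: [1.738, 1.571, -0.07]
wrist_force: [0.4, -0.2, 0.6]
finger_gap: 0.5
```

Call:
apply_moves(plan=[0, 0, 0, 0, -0.04, 0, 0, 0, 0, 0, 0, 0, 0, 0, 0, 0, 0, 0, 0, 0, 0])

```text
clock: 14.6
eef_pos: [460.5, 28.9, 257.9]
eef_rot: [1.814, 1.571, 0.006]
wrist_force: [-0.4, 0.2, -0.7]
finger_gap: 0.4
```

Run:
```python
from go import *
st=readout.read_state(); print(st["clock"],st["eef_pos"],st["wrist_force"])
c=cams.camera("scene"); save(c,"pics/s11.png",s=1.5)
```

```text
14.6 [460.45000779  28.91317187 257.85335112] [-0.43105607  0.19558693 -0.6995634 ]
```

View pics/s11.png

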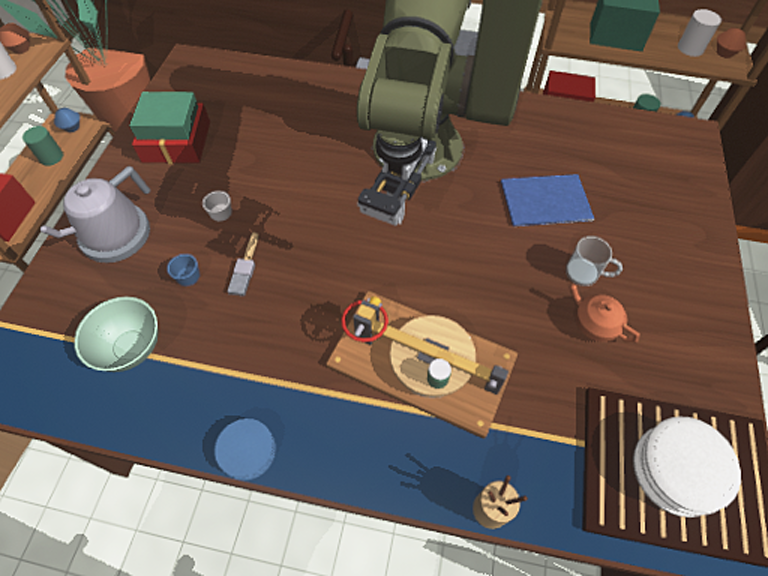

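The ring lies round the latch at (365,320), the bystanders are where they were, and the arm is clear. Handing in.

```bash
python3 -c "
from cell import ticket
print(ticket.sign_off())"
```

```text
the job is handed in; nothing more can be done
None
```

The clamp bar is locked and the job is handed in at about 14.6 s of the 51 s allowed. `sign_off` reports no verdict, so this rests on my own checks.

**What I did:** I pushed the pin home with the shut fingers, lowered through the open ring behind the head. The force rose to about 28 N at the stop. I then pinched the ring's far wire, led it over to about 40° past upright and released it, and its spring snapped it down.

**Last checks:**
- **Ring:** a joint fit of the wrist and scene pictures is best at 0° (level), so it is shut.
- **Pin:** that fit also put the ring 2.5 mm back along the pin's axis, and an earlier picture put the head about 4 mm back. I therefore felt behind the head with a finger. It met nothing up to 2 mm short of the stop contact, so the pin is within about 2 mm of home. I put the picture offsets down to calibration error.
- **Surroundings:** the tea things look unmoved in the last scene view. The arm is clear and touching nothing, with wrist force under 1 N.

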